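# Slide a brass blank off the stock block and load the forming block

### The job

The flat brass blank lies sunk in the channel of the wooden stock block, too shallow to pick up: press on it from above and slide it along the channel to the block's open front edge until its end sticks out far enough to grasp, without letting it tip off. Then take it by that end, lay it flat between the fences of the forming block and push it fully home against the end stop, and let go. Press and push gently, as the polished brass marks easily, and leave the ring mandrel, the mallet and the bowl where they are.

Things in the scene. Friction and masses are not known exactly. Their poses are not given: they have to be found in the camera images.
- blank_center (a point): Centre, half-way up, of the loose flat brass bar: 120 mm long (x axis), 40 wide (y), 4 thick (z), about 0.16 kg. It starts along the stock block's channel, near end 4 to 12 mm inside the open edge. Friction on steel about 0.35, on finger pads higher. Marked if pressed on a block above 25 N: touch down at 5 mm/s or less. Overhanging 20 to 50 mm, it can be gripped by its long sides from above; past 60 it tips off.
- stock_edge (a point): Middle of the open front edge of the stock block's channel floor, 60 mm above the table. Its x axis points along the channel into the block, away from the open front; y across, z up. Below the edge the front face drops straight to the table.
- former_stop (a point): Middle of the forming block's end stop, on the face that the blank's far end must touch, at deck level, 55 mm above the table. The blank is pushed along this frame's +x; y across, z up.
- stock: Fixed hardwood stock block, 150 mm (x) by 130 mm; origin under its centre on the table, 75 mm behind the front edge. Steel channel floor 46 mm wide and 134 mm long, bordered left, right and at the rear by flat wood 3 mm higher than the floor, so the blank stands only 1 mm proud and cannot be pinched there.
- former: Fixed steel-topped forming block, 110 mm wide; origin on the table 45 mm before the stop's face. The deck's front edge is 80 mm before the stop, so the loaded blank overhangs it by 40 mm. Two fences 48 mm apart, 10 mm high, run from the stop to 60 mm before it, then flare outwards for about 15 mm. The stop is 14 mm high, 90 mm wide.
- mandrel: Bystander: tapered steel ring mandrel standing in a round dark wooden foot, 90 mm across and 192 mm tall; origin under its foot.
- mallet: Bystander: mallet lying down, white head 90 mm long and 38 mm thick, wooden handle about 190 mm; origin under its head.
- bowl: Bystander: white ceramic bowl, 100 mm across and 40 mm high; origin under its centre.

How it is judged (in metres and radians):
On the way:
1. The blank, still lying flat on the stock block's channel floor, overhangs the open front edge by 20 to 50 mm (x of blank_center in the frame of stock_edge between 0.01 and 0.04 m and y of blank_center in the frame of stock_edge between -0.01 and 0.01 m and z of blank_center in the frame of stock_edge between 0 and 0.0045 m and angle between blank_center's own z axis and vertical below 0.05 rad), for 0.2 s.
At the end, for the whole second after the job is handed in: The blank lies flat on the forming block's deck between the fences, its end against the stop (gap under 2 mm), within 6 mm of the centre line, along it within 0.08 rad, at rest and released (x of blank_center in the frame of former_stop above -0.062 m and y of blank_center in the frame of former_stop between -0.006 and 0.006 m and z of blank_center in the frame of former_stop between 0 and 0.0045 m and angle between blank_center's own z axis and vertical below 0.05 rad and angle between the x axis of blank_center and the x axis of former_stop, either way round below 0.08 rad and linear speed of blank below 0.01 m/s); the robot touches nothing.
It fails at once if the blank is pressed against the stock block with more than 25 N (contact force between blank and stock above 25 N).
It fails at once if the blank is pressed against the forming block with more than 25 N (contact force between blank and former above 25 N).
It fails at once if the blank tips off or falls: its centre drops below 40 mm above the table (height (world z) of blank_center below 0.04 m).
It fails at once if the mandrel, the mallet or the bowl is moved by more than 20 mm (distance of any of mandrel, mallet, bowl from where it was at the start of the episode above 0.02 m).
It also fails if it takes over 72 s, if anything falls off the work surface, if the arm or the gripper's body presses on something with over 40 N, if the wrist force passes 120 N, or if a joint passes its speed limit or range.

### The arm

A 7-joint arm with a two-finger parallel gripper is mounted at the origin on the work surface. World frame = base frame: x ahead of the robot, y to its left, z up, the work surface at z = 0. Lengths are in mm, angles in degrees, forces in N, time in s.
With the tool pointing down it reaches from about 400 to 900 mm from the base axis. Payload 5.5 kg.
Tool frame: the origin (TCP) lies midway between the tips of the shut fingers; the grasp point (between the pads) lies 19 mm behind it; z points along the fingers, y is the direction in which the jaws open and shut (so a half turn about z gives the same grasp; the last joint's range is limited). The gripper opens to 85 mm and grips with 20 to 120 N. Pads are 22 mm wide; open, the fingers measure 114 mm over their backs; the gripper's body (76 mm by 85 mm) begins 54 mm behind the grasp point. The pads swing forward as they close: fully open they stand 13 mm farther back than shut.
Start: joints at [-55.967, 28.699, -24.465, 88.831, 12.651, 65.22, -12.049], TCP at [211.081, 614.772, 196.01] pointing down, gripper open.
Joint ranges: [-164.97, 164.97], [-17.58, 116.51], [-87.97, 89.64], [11.32, 138.91], [-80.73, 260.73], [10.89, 115.49], [-147.41, 147.41]. Speed limits (degrees/s): [147.25, 147.25, 180, 180, 180, 180, 180].

### API

Orientations are given as [roll, pitch, yaw] about the fixed x, y, z axes, in that order (R = Rz(yaw) Ry(pitch) Rx(roll)).
In Python, from station import robot, cams gives the robot as it stands.
- The arm moves only by the tool move_arm, never from a script. Its argument "series" is one flat list of numbers, 6 for each row, row after row: the shift along the tool's x, y, z in mm, then the turn, a rotation vector about the tool's x, y, z in degrees. A call has 1 to 8 rows; each row is the pose to reach, as a shift and turn from the pose commanded when the call began, along the tool's axes at that moment; what a row does not reach only later rows make up. A row lasts 1/12 s, in which the tool goes at most 41.7 mm and 7.16 degrees, less where a joint would pass 70% of its speed; a pose out of reach is approached as far as the arm can. A call with a gripper value outside its range is refused whole. "grip" is the finger opening in mm, from 0 to 85.4, set as the call begins (left out, the last holds). The fingers move at their own pace and stop on an object; "force" is the grip in N (left out, the last holds). Time passes only in rows, so rows that repeat a pose let the fingers close. It gives the time, the measured TCP pose, the force and the opening at its end, in the units of the state.
- robot.state(): the state, without advancing time (a new reading comes with each control period).
- cams.get_image(name): name is "scene" or "top" or "wrist"; returns a dict with "pixels" (400x640x3 uint8, blue, green, red), "z_map" (400x640 float32, mm along the optical axis (not along the pixel's ray), 0 where there is no reading), "fovy" (degrees; the focal length in pixels is half the picture's height over the tangent of half this angle, whatever the lens; pixels are square), "cx", "cy" (the principal point, pixels), "origin" and "attitude" of the camera in the world; the wrist camera has in their place "T_tool_cam" (4x4, takes a point from camera to tool coordinates, whose origin is the TCP and whose axes are the flange's). Camera axes: x right, y down, z forward; pixel columns grow to the right and rows downward; lengths in mm; the calibration is good to about 2 mm. A picture is of the moment at which its call begins: read the wrist's pose just before it.
- robot.job_done(): hands the job in, once; it reports no verdict.
The state is a dict: "t": time; "joints": joint angles; "joint_velocities": joint speeds; "tau": joint torques, N m; "tool_pos": TCP position; "tcp_rot": TCP orientation; "wrist_force": force on the tool from outside, world axes, zero at the start; "torque": the same for the moment, N m; "gripper_width": finger opening in mm.
Only numpy, scipy, OpenCV 4.12 (cv2) and the standard library are available. Lean on these libraries where they do the work, as an engineer would, in place of code of your own. Each camera call takes 0.05 s, during which the arm holds its last target. There are 200 camera calls.

## Working session

There is one attempt and no reset: what is moved stays moved. The work goes in short steps, Python scripts to look and compute and a tool call to move; the robot and the scene stay as the last step left them, time stands still between calls to the robot, and variables do not carry over. Pictures are saved under pics/ and viewed, about 8 in all and at most 12, crops included, and the job is handed in when it is done.

Besides the shell and the picture viewer there is one more tool, called after ">>>" as name(argument=value, ...) on one line, values as JSON. move_arm: Moves the arm, as the interface text tells. Its arguments: {"type":"object","properties":{"series":{"type":"array","items":{"type":"number"}},"grip":{"type":"number"},"force":{"type":"number"}},"required":["series"]}

```bash
ls; mkdir -p pics; cat > h.py <<'E'
import numpy as np, cv2
from station import robot, cams
from scipy.spatial.transform import Rotation as R
def Rw(a): 
    a=np.array(a,float)
    return a if a.shape==(3,3) else R.from_euler('xyz',a,degrees=True).as_matrix()
def grab(n):
    s=robot.state(); im=cams.get_image(n)
    f=200/np.tan(np.radians(im['fovy'])/2)
    if n=='wrist':
        T=np.array(im['T_tool_cam']); Rt=Rw(s['tcp_rot']); A=Rt@T[:3,:3]; o=Rt@T[:3,3]+s['tool_pos']
    else: A=Rw(im['attitude']); o=np.array(im['origin'])
    return dict(p=im['pixels'].copy(),z=im['z_map'],f=f,cx=im['cx'],cy=im['cy'],A=A,o=o)
def xyz(g):
    v,u=np.mgrid[:400,:640]; d=np.stack([(u-g['cx'])/g['f'],(v-g['cy'])/g['f'],np.ones(u.shape)],-1)
    return (d*g['z'][...,None])@g['A'].T+g['o']
def ray(g,uv,h):
    uv=np.atleast_2d(uv).astype(float); d=np.c_[(uv[:,0]-g['cx'])/g['f'],(uv[:,1]-g['cy'])/g['f'],np.ones(len(uv))]@g['A'].T
    return g['o']+d*((h-g['o'][2])/d[:,2])[:,None]
E
python3 - <<'E'
from h import *
print(robot.state())
for n in('scene','top'):
    im=cams.get_image(n); print(n,im['fovy'],im['cx'],im['cy'],im['origin'],im['attitude'])
    g=grab(n); cv2.imwrite(f'pics/{n}1.png',g['p']); np.save(n,g,allow_pickle=True)
E
```

```text
pics
{'t': 0.0, 'joints': array([-55.96683948,  28.75470376, -24.45396062,  88.8924137 ,
        12.65038135,  65.21973102, -12.04924206]), 'joint_velocities': array([-0.09892769,  0.05574865,  0.0458207 , -0.09001108,  0.08671567,
        0.00837265, -0.05577602]), 'tau': array([-2.82643668e-04, -5.69498992e+01, -5.81594467e+00, -2.80947536e+01,
        1.08270720e-02,  1.18187428e-02, -1.91359283e-05]), 'tool_pos': array([210.89167319, 614.01824639, 194.9437319 ]), 'tcp_rot': array([-1.79886707e+02, -4.70307575e-03,  1.61050790e+02]), 'wrist_force': array([-0.52294274, -0.13745961, -0.06332082]), 'torque': array([-0.05013071, -0.02684922, -0.01104464]), 'gripper_width': 85.5044031888041}
scene 42.980494685367034 327.75663783868384 198.10923211909292 [1261.85531725 -393.9455451  1290.67903026] [-148.3280967    -0.35120265   59.18488096]
top 55.57584616287166 318.2099659934184 192.84628172008223 [ 514.26988887   -6.58126363 1033.85259987] [-173.23280195    1.59017683  -91.32507823]
```

View pics/top1.png

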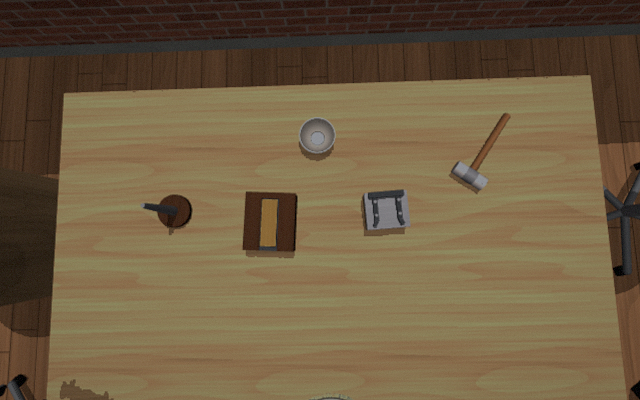

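View pics/scene1.png

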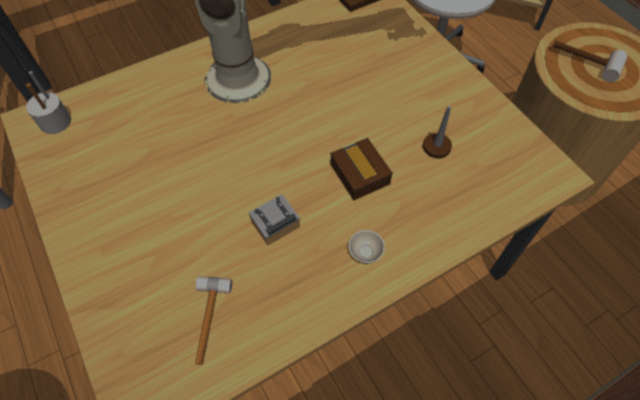

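The top view shows the stock at (270,221), with its channel open towards the bottom (the robot's side). The former is at (386,210) with its stop at the top edge. The bowl is at (317,137), the mandrel at (174,211) and the mallet at (470,176), all clear of both blocks.

```bash
python3 - <<'E'
from h import *
g=np.load('top.npy',allow_pickle=True).item()
P=xyz(g); hsv=cv2.cvtColor(g['p'],cv2.COLOR_BGR2HSV)
def rect(m,box,h,name):
    x0,y0,x1,y1=box; k=np.zeros((400,640),np.uint8); k[y0:y1,x0:x1]=m[y0:y1,x0:x1]
    c=max(cv2.findContours(k,0,2)[0],key=cv2.contourArea)
    q=ray(g,c[:,0],h)[:,:2].astype(np.float32); r=cv2.minAreaRect(q); print(name,r, 'h med',np.median(P[k>0][:,2])); print(cv2.boxPoints(r).round(1).tolist())
H,S,V=cv2.split(hsv)
print(hsv[225,270],hsv[225,250],hsv[247,268],hsv[190,385],hsv[210,387],hsv[210,375])
rect(((V>100)&(S>90)).astype(np.uint8),(257,195,282,250),64,'brass')
Z=P[...,2]
rect(((Z>50)).astype(np.uint8),(235,180,305,260),63,'stock')
rect(((Z>48)).astype(np.uint8),(355,180,420,240),55,'former')
rect(((Z>63)).astype(np.uint8),(355,180,420,240),67,'fences')
for n,b in(('stop',(366,186,408,200)),):
    rect(((V<90)).astype(np.uint8),b,69,n)
print(Z[185:235:3,387].round(),Z[210,360:415:3].round())
cv2.imwrite('pics/crop.png',np.hstack([cv2.resize(g['p'][180:260,230:310],None,fx=5,fy=5,interpolation=2),cv2.resize(g['p'][180:260,350:430],None,fx=5,fy=5,interpolation=2)]))
E
```

```text
[ 18 156 136] [  8 157  65] [101  37  55] [ 18  89 117] [150   6 127] [113  18  57]
brass ((558.5568237304688, 146.70262145996094), (39.27837371826172, 118.71446990966797), 86.80773162841797) h med 63.93029080058551
[[498.20001220703125, 130.39999389648438], [616.7000122070312, 123.80000305175781], [618.9000244140625, 163.0], [500.3999938964844, 169.60000610351562]]
stock ((562.1083984375, 144.90805053710938), (131.3103485107422, 149.85110473632812), 86.70902252197266) h med 63.09353694099349
[[483.5, 83.69999694824219], [633.0999755859375, 75.0999984741211], [640.7000122070312, 206.1999969482422], [491.1000061035156, 214.8000030517578]]
former ((585.4695434570312, -157.39022827148438), (97.08544921875, 110.5241470336914), 3.382685899734497) h med 56.204915865703754
[[533.7999877929688, -105.0999984741211], [540.2999877929688, -215.39999389648438], [637.2000122070312, -209.6999969482422], [630.7000122070312, -99.4000015258789]]
fences ((587.7422485351562, -157.37628173828125), (89.42382049560547, 90.7219467163086), 3.020792245864868) h med 67.19381004865693
[[540.7000122070312, -114.4000015258789], [545.5, -205.0], [634.7999877929688, -200.3000030517578], [630.0, -109.69999694824219]]
stop ((620.6316528320312, -153.77859497070312), (89.12677001953125, 23.056800842285156), 88.51234436035156) h med 67.6772846844143
[[608.0, -198.0], [631.0, -198.60000610351562], [633.2999877929688, -109.5], [610.2999877929688, -108.9000015258789]]
[-3.  0. 70. 67. 56. 58. 54. 56. 57. 51. 56. 57. 52. 57. 53. -1.  0.] [-1. -2. 55. 53. 55. 68. 61. 57. 54. 56. 56. 56. 54. 66. 56. 54. 58.  2.
 -2.]
```

View pics/crop.png

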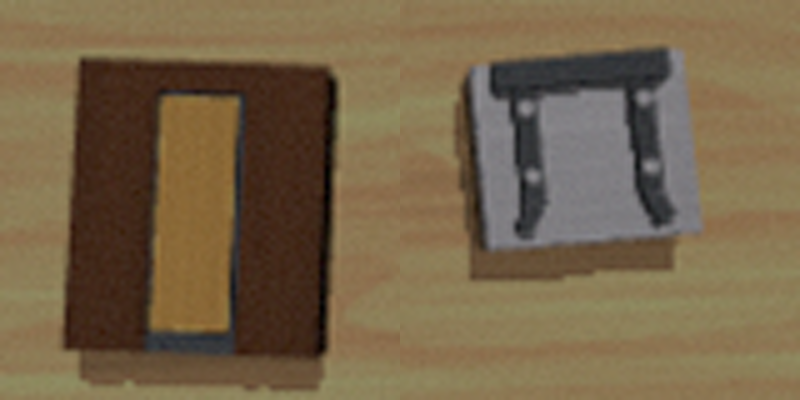

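```bash
cat >> h.py <<'E'
def goto(p,yaw):
    s=robot.state(); Rt=Rw(s['tcp_rot']); W=Rw([180,0,yaw])
    print('t',round(s['t'],2),'pos',np.round(s['tool_pos'],1),'rot',np.round(s['tcp_rot'],2),'F',np.round(s['wrist_force'],1),'grip',round(s['gripper_width'],1))
    print('shift',np.round(Rt.T@(np.array(p)-s['tool_pos']),1),'turn',np.round(R.from_matrix(Rt.T@W).as_rotvec(degrees=True),2))
E
python3 -c "
from h import *
goto([540,148,200],176.7)"
```

```text
t 0.2 pos [210.9 614.3 195.3] rot [-1.7993e+02 -1.0000e-02  1.6105e+02] F [ 0.5  0.2 -0.1] grip 85.3
shift [-462.7 -334.2   -4.3] turn [ -0.07  -0.02 -15.65]
```

>>> move_arm(series=[-463,-334,-4,0,0,-15.6,-463,-334,-4,0,0,-15.6,-463,-334,-4,0,0,-15.6,-463,-334,-4,0,0,-15.6,-463,-334,-4,0,0,-15.6,-463,-334,-4,0,0,-15.6,-463,-334,-4,0,0,-15.6,-463,-334,-4,0,0,-15.6], grip=0)

```text
t: 0.87
tool_pos: [404.2, 340.6, 198.4]
tcp_rot: [180.0, 0.0, 176.7]
wrist_force: [1.3, 1.0, 0.6]
gripper_width: -0.0
```

```bash
python3 -c "
from h import *
goto([540,148,200],176.7)"
```

```text
t 0.87 pos [404.2 340.6 198.4] rot [1.7999e+02 1.0000e-02 1.7665e+02] F [1.3 1.  0.6] grip -0.0
shift [-146.8 -184.4   -1.6] turn [ 0.01  0.01 -0.05]
```

>>> move_arm(series=[-147,-184,-1,0,0,0,-147,-184,-1,0,0,0,-147,-184,-1,0,0,0,-147,-184,-1,0,0,0,-147,-184,-1,0,0,0,-147,-184,-1,0,0,0,-147,-184,-1,0,0,0,-147,-184,-1,0,0,0])

```text
t: 1.53
tool_pos: [540.2, 147.9, 198.9]
tcp_rot: [-180.0, -0.0, 176.4]
wrist_force: [-0.7, 1.4, 0.1]
gripper_width: 0.0
```

```bash
python3 - <<'E'
from h import *
g=grab('wrist'); np.save('w1',g,allow_pickle=True); cv2.imwrite('pics/w1.png',g['p'])
print(g['o'],g['A'].round(2),np.median(xyz(g)[...,2]))
goto([570,147,90],176.7)
E
```

```text
[475.17328712 151.91434523 375.86423309] [[ 0.06  0.96  0.26]
 [ 1.   -0.06 -0.02]
 [-0.    0.26 -0.97]] -0.5070102288942735
t 1.58 pos [539.2 150.1 199. ] rot [ 1.7998e+02 -5.0000e-02  1.7657e+02] F [-0.7 -0.1  0.1] grip 0.1
shift [-31.   -1.3 109. ] turn [ 0.02 -0.05 -0.13]
```

View pics/w1.png

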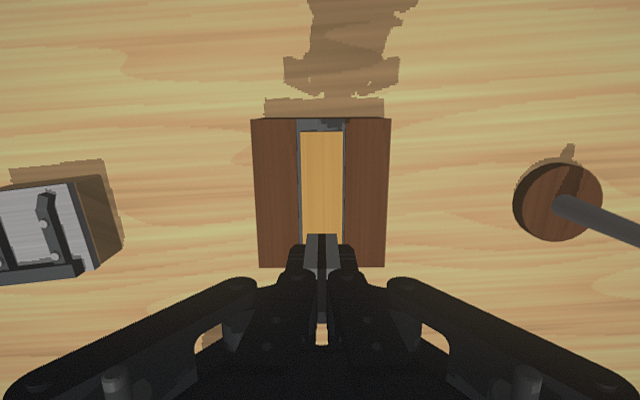

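The wrist view shows the blank's near end at about row 131, columns 301–343. The stock's front edge is at row 118, so the blank sits about 12 mm inside it. The shut fingers are over the rear half.

```bash
python3 - <<'E'
from h import *
g=grab('wrist'); hsv=cv2.cvtColor(g['p'],cv2.COLOR_BGR2HSV); H,S,V=cv2.split(hsv)
print(hsv[180,320],hsv[180,275],hsv[90,230],hsv[122,320])
def edges(rows,mask):
    for r in rows:
        c=np.where(mask[r])[0]; yield r,c.min(),c.max()
m=np.zeros((400,640),bool); m[100:230,295:350]=(V[100:230,295:350]>120)&(S[100:230,295:350]>80)
for h,mm,n in((64,m,'brass'),(63,None,'stock')):
    if mm is None:
        mm=np.zeros((400,640),bool); Z=xyz(g)[...,2]; mm[105:225,240:400]=Z[105:225,240:400]>45
    for r in (140,180,220):
        c=np.where(mm[r])[0]; q=ray(g,[[c.min()-.5,r],[c.max()+.5,r]],h); print(n,r,c.min(),c.max(),q[:,:2].round(1).tolist(),'mid',q.mean(0)[:2].round(1))
    for u in ((310,322,335) if n=='brass' else (265,285,360,380)):
        r=np.where(mm[:,u])[0].min(); print(n,'near end',r,ray(g,[[u,r-.5]],h)[0,:2].round(1))
goto([570,147,90],176.7)
E
```

```text
[ 18 141 184] [ 12 133 102] [ 24  86 193] [45  6 81]
brass 140 298 340 [[502.3, 129.9], [504.7, 169.7]] mid [503.5 149.8]
brass 180 299 339 [[540.1, 127.9], [542.5, 167.1]] mid [541.3 147.5]
brass 220 300 339 [[580.5, 125.7], [582.9, 165.2]] mid [581.7 145.5]
brass near end 100 [466.9 144. ]
brass near end 100 [467.6 154.8]
brass near end 100 [468.3 166.4]
stock 140 249 387 [[499.6, 84.3], [507.4, 213.5]] mid [503.5 148.9]
stock 180 251 385 [[537.6, 81.8], [545.4, 211.2]] mid [541.5 146.5]
stock 220 253 383 [[578.0, 79.1], [585.8, 208.8]] mid [581.9 143.9]
stock near end 120 [482.  101.6]
stock near end 120 [483.1 119.9]
stock near end 119 [486.4 188.5]
stock near end 119 [487.5 206.8]
t 1.63 pos [538.7 151.3 199.1] rot [ 1.7996e+02 -5.0000e-02  1.7670e+02] F [-0.2  0.6 -0.2] grip -0.2
shift [-31.6  -2.6 109.1] turn [ 0.04 -0.05  0.  ]
```

>>> move_arm(series=[-31,-3,20,0,0,0,-31,-3,45,0,0,0,-31,-3,70,0,0,0,-31,-3,90,0,0,0,-31,-3,105,0,0,0,-31,-3,120,0,0,0,-31,-3,120,0,0,0,-31,-3,120,0,0,0])

```text
t: 2.3
tool_pos: [568.7, 147.2, 78.8]
tcp_rot: [180.0, -0.1, 176.8]
wrist_force: [0.3, 1.1, -0.2]
gripper_width: -0.2
```

```bash
python3 -c "
from h import *
goto([570,146.3,70],176.7)
g=grab('wrist'); cv2.imwrite('pics/w2.png',g['p']);goto([570,146.3,70],176.7)"
```

```text
t 2.3 pos [568.7 147.2  78.8] rot [ 1.7999e+02 -1.3000e-01  1.7681e+02] F [ 0.3  1.1 -0.2] grip -0.2
shift [-1.4 -0.8  8.8] turn [ 0.01 -0.13  0.11]
t 2.35 pos [569.8 147.1  79.9] rot [ 1.7996e+02 -1.0000e-02  1.7678e+02] F [ 1.8 -0.2  0.3] grip -0.6
shift [-0.2 -0.8  9.9] turn [ 0.04 -0.01  0.08]
```

View pics/w2.png

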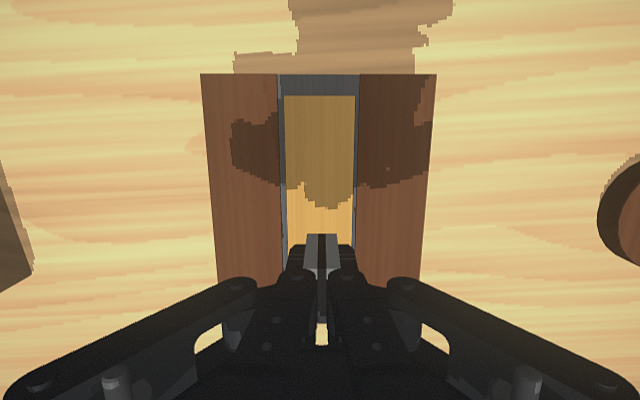

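The fingers are centred over the blank (columns 305–337 against the blank's 285–357). The near end is at row 96 and the stock edge at row 75.

>>> move_arm(series=[0,-0.5,1.5,0,0,0,0,-0.5,3,0,0,0,0,-0.5,4.5,0,0,0,0,-0.5,6,0,0,0,0,-0.5,7.5,0,0,0,0,-0.5,9,0,0,0,0,-0.5,9.4,0,0,0,0,-0.5,9.8,0,0,0])

```text
t: 3.02
tool_pos: [570.1, 144.9, 69.4]
tcp_rot: [-180.0, -0.0, 176.6]
wrist_force: [-0.7, -0.3, 0.0]
gripper_width: 0.3
```

>>> move_arm(series=[0,0,0.3,0,0,0,0,0,0.6,0,0,0,0,0,0.9,0,0,0,0,0,1.2,0,0,0,0,0,1.5,0,0,0,0,0,1.8,0,0,0,0,0,2.1,0,0,0,0,0,2.4,0,0,0])

```text
t: 3.68
tool_pos: [570.2, 144.9, 67.1]
tcp_rot: [180.0, -0.0, 176.6]
wrist_force: [-1.0, -0.7, -0.9]
gripper_width: -0.2
```

>>> move_arm(series=[0,0,0.3,0,0,0,0,0,0.6,0,0,0,0,0,0.9,0,0,0,0,0,1.2,0,0,0,0,0,1.5,0,0,0,0,0,1.8,0,0,0,0,0,2.0,0,0,0,0,0,2.0,0,0,0])

```text
t: 4.35
tool_pos: [570.1, 144.9, 65.0]
tcp_rot: [180.0, -0.0, 176.6]
wrist_force: [-0.3, -0.0, -0.1]
gripper_width: -0.1
```

>>> move_arm(series=[0,0,0.2,0,0,0,0,0,0.4,0,0,0,0,0,0.6,0,0,0,0,0,0.6,0,0,0])

```text
t: 4.68
tool_pos: [570.1, 145.0, 64.5]
tcp_rot: [180.0, -0.0, 176.7]
wrist_force: [-0.3, -0.1, -0.3]
gripper_width: -0.0
```

>>> move_arm(series=[0,0,0.2,0,0,0,0,0,0.4,0,0,0,0,0,0.4,0,0,0])

```text
t: 4.93
tool_pos: [570.1, 145.0, 64.1]
tcp_rot: [180.0, -0.0, 176.7]
wrist_force: [1.0, 0.2, -0.4]
gripper_width: -0.1
```

>>> move_arm(series=[0,0,0.15,0,0,0,0,0,0.3,0,0,0,0,0,0.3,0,0,0])

```text
t: 5.18
tool_pos: [570.1, 145.0, 63.8]
tcp_rot: [180.0, -0.0, 176.6]
wrist_force: [-0.8, -0.0, 0.1]
gripper_width: 0.3
```

>>> move_arm(series=[0,0,0.15,0,0,0,0,0,0.3,0,0,0,0,0,0.3,0,0,0])

```text
t: 5.43
tool_pos: [570.2, 145.0, 63.5]
tcp_rot: [180.0, -0.0, 176.6]
wrist_force: [-0.8, 0.6, -0.2]
gripper_width: -0.1
```

>>> move_arm(series=[0,0,0.15,0,0,0,0,0,0.3,0,0,0,0,0,0.3,0,0,0])

```text
t: 5.68
tool_pos: [570.1, 144.9, 63.2]
tcp_rot: [-180.0, -0.0, 176.6]
wrist_force: [0.4, 0.6, -0.5]
gripper_width: -0.0
```

>>> move_arm(series=[0,0,0.15,0,0,0,0,0,0.3,0,0,0,0,0,0.3,0,0,0])

```text
t: 5.93
tool_pos: [570.1, 144.9, 62.9]
tcp_rot: [-180.0, -0.0, 176.6]
wrist_force: [0.2, -0.5, 0.7]
gripper_width: -0.1
```

>>> move_arm(series=[0,0,0.15,0,0,0,0,0,0.3,0,0,0,0,0,0.3,0,0,0])

```text
t: 6.18
tool_pos: [570.1, 144.9, 62.6]
tcp_rot: [180.0, -0.0, 176.6]
wrist_force: [-0.4, -0.2, 0.9]
gripper_width: -0.1
```

>>> move_arm(series=[0,0,0.15,0,0,0,0,0,0.3,0,0,0,0,0,0.3,0,0,0])

```text
t: 6.43
tool_pos: [570.1, 144.9, 62.3]
tcp_rot: [180.0, -0.0, 176.6]
wrist_force: [-1.2, -0.5, -0.2]
gripper_width: 0.1
```

>>> move_arm(series=[0,0,0.15,0,0,0,0,0,0.2,0,0,0,0,0,0.2,0,0,0])

```text
t: 6.68
tool_pos: [570.1, 145.0, 62.1]
tcp_rot: [180.0, -0.0, 176.6]
wrist_force: [0.8, -0.9, -0.3]
gripper_width: 0.0
```

>>> move_arm(series=[0,0,0.15,0,0,0,0,0,0.3,0,0,0,0,0,0.3,0,0,0])

```text
t: 6.93
tool_pos: [570.2, 144.9, 61.8]
tcp_rot: [180.0, -0.0, 176.6]
wrist_force: [-0.6, -0.4, 0.0]
gripper_width: -0.0
```

>>> move_arm(series=[0,0,0.15,0,0,0,0,0,0.3,0,0,0,0,0,0.3,0,0,0])

```text
t: 7.18
tool_pos: [570.1, 144.9, 61.5]
tcp_rot: [-180.0, -0.0, 176.7]
wrist_force: [1.2, 0.3, -0.5]
gripper_width: -0.1
```

>>> move_arm(series=[0,0,0.15,0,0,0,0,0,0.3,0,0,0,0,0,0.3,0,0,0])

```text
t: 7.43
tool_pos: [570.2, 145.0, 61.2]
tcp_rot: [180.0, -0.0, 176.6]
wrist_force: [-0.1, 0.5, 0.7]
gripper_width: 0.0
```

>>> move_arm(series=[0,0,0.15,0,0,0,0,0,0.3,0,0,0,0,0,0.3,0,0,0])

```text
t: 7.68
tool_pos: [570.1, 144.9, 60.9]
tcp_rot: [180.0, -0.0, 176.6]
wrist_force: [-0.1, -0.2, 0.3]
gripper_width: -0.1
```

```bash
python3 - <<'E'
from h import *
for i in range(4): print(np.round(robot.state()['wrist_force'],2), np.round(robot.state()['torque'],2))
g=grab('wrist');P=xyz(g)
for u in (310,320,332): print(u,[(r,P[r,u].round(1).tolist()) for r in range(226,246,3)])
print(P[150:200:10,320].round(1), P[150:200:10,255].round(1))
cv2.imwrite('pics/w3.png',cv2.resize(g['p'][190:290,260:380],None,fx=5,fy=5,interpolation=2))
E
```

```text
[-0.07 -0.21  0.27] [0.01 0.   0.02]
[-0.07 -0.21  0.27] [0.01 0.   0.02]
[-0.07 -0.21  0.27] [0.01 0.   0.02]
[-0.07 -0.21  0.27] [0.01 0.   0.02]
310 [(226, [568.4, 138.5, 63.6]), (229, [570.6, 138.3, 62.5]), (232, [572.2, 138.2, 62.9]), (235, [558.4, 140.5, 102.3]), (238, [558.7, 140.5, 105.2]), (241, [558.7, 140.7, 108.4]), (244, [558.9, 140.7, 111.1])]
320 [(226, [569.1, 144.0, 62.6]), (229, [570.4, 143.9, 63.6]), (232, [572.6, 143.8, 62.6]), (235, [558.7, 144.8, 102.2]), (238, [559.0, 144.8, 104.9]), (241, [558.9, 144.8, 108.5]), (244, [558.9, 144.8, 111.7])]
332 [(226, [569.2, 150.7, 63.1]), (229, [570.7, 150.6, 64.1]), (232, [572.7, 150.5, 63.5]), (235, [559.0, 150.0, 102.3]), (238, [558.8, 149.9, 106.2]), (241, [558.8, 149.8, 109.4]), (244, [559.1, 149.7, 111.7])]
[[526.7 146.6  63.2]
 [532.  146.2  63. ]
 [537.2 145.9  63.7]
 [542.7 145.6  63.3]
 [548.3 145.3  62.9]] [[524.9 112.3  61.7]
 [530.2 111.7  61.5]
 [535.4 111.3  62.6]
 [541.  110.5  61.6]
 [546.5 110.   62. ]]
```

View pics/w3.png

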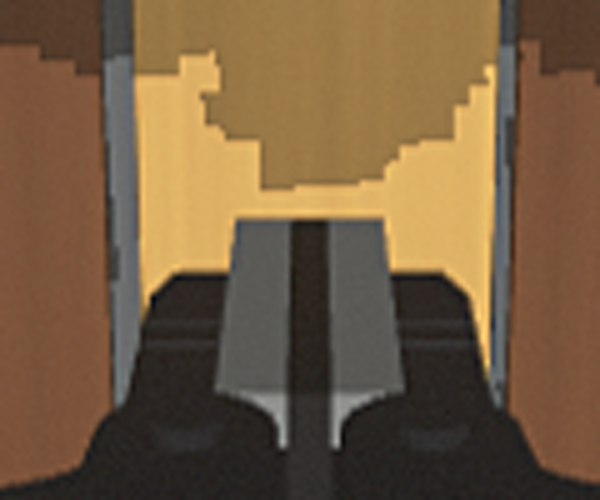

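```bash
python3 - <<'E'
from h import *
g=grab('scene');P=xyz(g)
a=cv2.resize(g['p'][100:210,310:410],None,fx=5,fy=5,interpolation=2)
cv2.imwrite('pics/s3.png',a)
w=grab('wrist');Q=xyz(w);Rt=Rw(robot.state()['tcp_rot']);q=(Q-robot.state()['tool_pos'])@Rt
print('wrist pad pts in tool frame'); print(q[236:330:10,313].round(1))
m=np.zeros((400,640),bool); m[100:210,310:410]=True
k=m&(P[...,2]>66)&(abs(P[...,0]-570)<80)&(abs(P[...,1]-145)<60); print(k.sum())
for r in np.unique(np.where(k)[0])[-14:]:
    c=np.where(k[r])[0]; print(r,c.min(),c.max(),P[r,c].mean(0).round(1),P[r,c][:,2].min().round(1))
E
```

```text
wrist pad pts in tool frame
[[ 11.2  -3.8 -41.9]
 [ 11.2  -3.6 -52.8]
 [ 10.8  -3.4 -61.3]
 [ 11.   -3.1 -69.8]
 [ 12.1  -2.9 -79.1]
 [ 12.9  -2.7 -86.6]
 [  9.2  -2.8 -86.1]
 [  3.5  -2.9 -82.8]
 [ -0.4  -2.9 -82.4]
 [ -4.4  -2.9 -82.2]]
2049
174 346 385 [606.5 141.6  68.2] 66.2
175 350 385 [605.5 133.9  67.6] 66.2
176 348 375 [596.2 111.7  67.2] 66.2
177 349 382 [613.9 134.3  67.6] 66.0
178 350 379 [611.4 122.7  67.9] 66.3
179 351 374 [607.8 110.3  67.5] 66.3
180 352 376 [619.6 123.4  67.5] 66.1
181 356 371 [620.4 117.4  67.9] 66.1
182 352 370 [619.4 109.   67.9] 66.9
183 363 367 [628.4 117.6  67.7] 67.2
184 360 363 [625.4 107.7  66.2] 66.2
185 356 362 [625.9  98.7  68.7] 66.3
186 358 361 [628.9  98.5  67.5] 66.1
187 356 356 [626.7  88.   67.6] 67.6
```

View pics/s3.png

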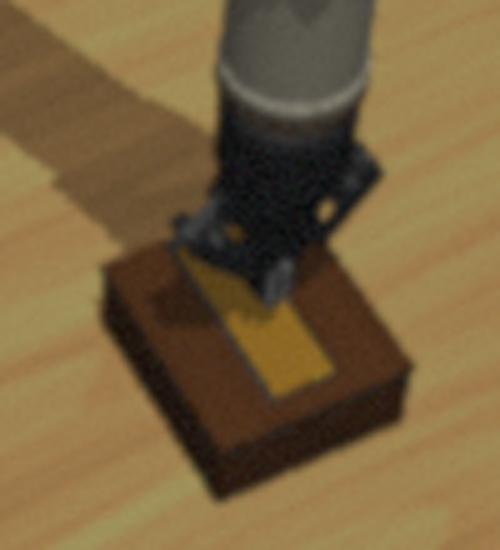

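```bash
python3 - <<'E'
from h import *
g=grab('scene'); P=xyz(g)
for h in (62,72,82,92,102): print(h, ray(g,[[364.4,160.6]],h)[0].round(1))
print(P[150:166:2,364].round(1))
w=grab('wrist')
for h in (62,72,82,92,102): print(h, ray(w,[[322,234.5]],h)[0].round(1))
print(cams.get_image('wrist')['T_tool_cam'])
E
```

```text
62 [557.5 162.1  62. ]
72 [563.2 157.6  72. ]
82 [569. 153.  82.]
92 [574.7 148.5  92. ]
102 [580.4 144.  102. ]
[[585.2 134.6 164.2]
 [580.4 139.1 146.4]
 [581.5 139.  138.4]
 [580.4 140.7 126.5]
 [579.  142.6 114. ]
 [577.  145.  100.2]
 [562.6 157.2  64.4]
 [570.9 151.5  68.3]]
62 [574.4 144.8  62. ]
72 [570.5 145.   72. ]
82 [566.5 145.2  82. ]
92 [562.6 145.5  92. ]
102 [558.6 145.7 102. ]
[[-4.85304706e-04 -9.66113054e-01 -2.58118833e-01  6.52426919e+01]
 [ 9.99999851e-01 -4.04502310e-04 -3.66147912e-04 -1.66503853e-01]
 [ 2.49330613e-04 -2.58118973e-01  9.66113106e-01 -1.76884346e+02]
 [ 0.00000000e+00  0.00000000e+00  0.00000000e+00  1.00000000e+00]]
```

Both views put the real fingertips about 40 mm above the reported TCP: the wrist gives tip z≈101 at x 559–581, and the scene view agrees. That is why nothing has touched yet. I'll descend in the light of that and watch the force.

>>> move_arm(series=[0,0,3,0,0,0,0,0,7,0,0,0,0,0,11,0,0,0,0,0,15,0,0,0,0,0,19,0,0,0,0,0,23,0,0,0,0,0,26,0,0,0,0,0,26,0,0,0])

```text
t: 8.65
tool_pos: [569.5, 144.8, 34.0]
tcp_rot: [-180.0, -0.1, 176.6]
wrist_force: [0.5, 0.6, 0.2]
gripper_width: -0.3
```

```bash
python3 - <<'E'
from h import *
w=grab('wrist');Q=xyz(w); s=robot.state(); print(s['tool_pos'],s['wrist_force'])
for u in (312,331): print([Q[r,u].round(1).tolist() for r in range(228,244,2)])
g=grab('scene'); cv2.imwrite('pics/s4.png',cv2.resize(g['p'][120:200,320:400],None,fx=6,fy=6,interpolation=2))
E
```

```text
[569.73639665 144.86547227  34.37439601] [-0.83687439  0.23574931 -0.10383881]
[[559.2, 140.7, 63.2], [560.1, 140.7, 63.4], [561.2, 140.6, 63.1], [558.5, 141.0, 72.5], [557.8, 141.2, 76.8], [558.0, 141.3, 78.6], [558.0, 141.3, 80.7], [557.5, 141.4, 84.0]]
[[559.6, 149.7, 63.4], [560.8, 149.6, 62.9], [561.7, 149.6, 63.1], [558.9, 149.5, 72.8], [558.6, 149.4, 76.1], [558.3, 149.3, 78.9], [558.4, 149.3, 80.8], [558.6, 149.2, 82.5]]
```

View pics/s4.png

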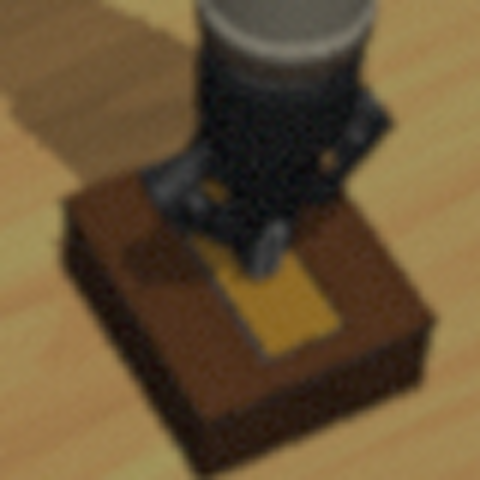

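The tip is now at z≈72.5, so it sits 38.5 mm above the TCP. The scene view shows it just above the brass at (262,275) in the crop.

>>> move_arm(series=[0,0,1,0,0,0,0,0,2,0,0,0,0,0,3,0,0,0,0,0,4,0,0,0,0,0,4.4,0,0,0,0,0,4.8,0,0,0,0,0,5.2,0,0,0,0,0,5.2,0,0,0])

```text
t: 9.42
tool_pos: [570.1, 145.0, 29.6]
tcp_rot: [180.0, -0.0, 176.6]
wrist_force: [-0.4, 0.3, -0.5]
gripper_width: 0.2
```

>>> move_arm(series=[0,0,0.3,0,0,0,0,0,0.6,0,0,0,0,0,0.9,0,0,0,0,0,1.0,0,0,0])

```text
t: 9.75
tool_pos: [570.2, 145.0, 28.9]
tcp_rot: [180.0, 0.0, 176.6]
wrist_force: [0.1, 0.2, 2.1]
gripper_width: -0.0
```

>>> move_arm(series=[0,0,0.25,0,0,0,0,0,0.5,0,0,0,0,0,0.5,0,0,0])

```text
t: 10.0
tool_pos: [570.2, 145.0, 28.8]
tcp_rot: [-180.0, 0.0, 176.7]
wrist_force: [-1.9, -0.0, 6.5]
gripper_width: 0.0
```

Contact at 6.5 N. I'll add a touch more and slide along tool +x, towards the open front.

>>> move_arm(series=[0,0,0.15,0,0,0,0.5,0,0.15,0,0,0,1.5,0,0.15,0,0,0,3,0,0.15,0,0,0,5,0,0.15,0,0,0,7,0,0.15,0,0,0,9,0,0.15,0,0,0,10,0,0.15,0,0,0])

```text
t: 10.67
tool_pos: [561.2, 145.9, 28.8]
tcp_rot: [180.0, 0.1, 176.7]
wrist_force: [2.5, -0.4, 6.2]
gripper_width: -0.2
```

```bash
cat >> h.py <<'E'
def near():
    w=grab('wrist'); H,S,V=cv2.split(cv2.cvtColor(w['p'],cv2.COLOR_BGR2HSV)); goto([0,0,0],176.7)
    Z=xyz(w)[...,2]; m=(Z>48)&(H>14)&(H<24)&(S>115); m[:,:285]=0; m[:,357:]=0
    for u in (305,321,337):
        r=np.where(m[:232,u])[0]; 
        if len(r): print('brass end',u,r.min(),ray(w,[[u,r.min()-.5]],64)[0,:2].round(1))
    for u in (255,270,385): 
        r=np.where(Z[:232,u]>48)[0]; 
        if len(r): print('stock edge',u,r.min(),ray(w,[[u,r.min()-.5]],63)[0,:2].round(1))
    return w
E
python3 -c "
from h import *
near()"
```

```text
t 10.72 pos [561.1 145.9  28.8] rot [1.7996e+02 1.2000e-01 1.7666e+02] F [ 1.1 -0.7  5.6] grip -0.3
shift [ 551.7 -178.4   27.5] turn [ 0.04  0.12 -0.04]
brass end 305 89 [488.4 143.3]
brass end 321 89 [488.8 149.8]
brass end 337 89 [489.2 156.3]
stock edge 255 80 [483.7 123.3]
stock edge 270 81 [484.5 129.3]
stock edge 385 80 [486.8 175.9]
```

The blank follows the fingers. Its end is at x≈488.8 and the edge at ≈485.5, so about 41 mm more to go.

>>> move_arm(series=[1,0,0.05,0,0,0,3,0,0.1,0,0,0,6,0,0.1,0,0,0,9,0,0.1,0,0,0,12,0,0.1,0,0,0,15,0,0.1,0,0,0,18,0,0.1,0,0,0,20,0,0.1,0,0,0])

```text
t: 11.38
tool_pos: [541.4, 147.2, 28.8]
tcp_rot: [179.9, 0.2, 176.6]
wrist_force: [2.0, -0.2, 4.4]
gripper_width: -0.0
```

>>> move_arm(series=[1,0,0,0,0,0,3,0,0,0,0,0,6,0,0,0,0,0,9,0,0,0,0,0,12,0,0,0,0,0,14,0,0,0,0,0,15,0,0,0,0,0,15,0,0,0,0,0])

```text
t: 12.05
tool_pos: [526.3, 148.1, 28.8]
tcp_rot: [179.9, 0.1, 176.7]
wrist_force: [2.5, 0.5, 7.1]
gripper_width: 0.1
```

```bash
python3 -c "
from h import *
w=near(); cv2.imwrite('pics/w5.png',w['p'])"
```

```text
t 12.1 pos [526.3 148.1  28.8] rot [1.7995e+02 1.3000e-01 1.7666e+02] F [ 0.8 -0.2  7.4] grip 0.2
shift [ 516.8 -178.6   27.5] turn [ 0.05  0.13 -0.04]
brass end 305 89 [453.5 145.5]
brass end 321 89 [453.9 151.9]
brass end 337 89 [454.2 158.4]
stock edge 255 160 [481.2 121.9]
stock edge 270 122 [465.7 129.9]
stock edge 385 90 [455.7 178. ]
```

View pics/w5.png

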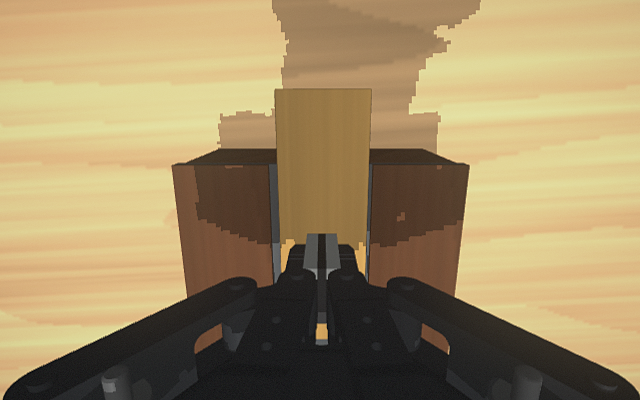

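The blank's end is at row 89 and the stock edge at about row 164, so the overhang is about 31 mm. I'll add 8 mm and then lift.

>>> move_arm(series=[1,0,0,0,0,0,3,0,0,0,0,0,5,0,0,0,0,0,7,0,0,0,0,0,8,0,0,0,0,0,8,0,0,0,0,0,8,0,0,0,0,0,8,0,-0.3,0,0,0])

```text
t: 12.77
tool_pos: [518.0, 148.5, 28.8]
tcp_rot: [180.0, 0.1, 176.7]
wrist_force: [2.0, 1.3, 3.6]
gripper_width: 0.4
```

>>> move_arm(series=[0,0,-1,0,0,0,0,0,-3,0,0,0,0,0,-10,0,0,0,0,0,-20,0,0,0,0,0,-35,0,0,0,0,0,-50,0,0,0,0,0,-60,0,0,0,0,0,-60,0,0,0])

```text
t: 13.43
tool_pos: [519.0, 148.7, 91.0]
tcp_rot: [179.9, 0.2, 176.6]
wrist_force: [-0.0, 0.4, 0.5]
gripper_width: 0.1
```

```bash
python3 -c "
from h import *
w=near(); np.save('w6',w,allow_pickle=True)
g=grab('top'); np.save('top2',g,allow_pickle=True)
H,S,V=cv2.split(cv2.cvtColor(g['p'],cv2.COLOR_BGR2HSV)); 
H,S,V=cv2.split(cv2.cvtColor(w['p'],cv2.COLOR_BGR2HSV)); P=xyz(w)
for r in range(60,232,12):
  m=(abs(P[r,:,2]-63.5)<3)&(H[r]>13)&(H[r]<25)&(S[r]>110)&(abs(np.arange(640)-320)<60); c=np.where(m)[0]
  if len(c)>20: q=ray(w,[[c.min()-.5,r],[c.max()+.5,r]],64);print(r,c.min(),c.max(),q[:,:2].round(1).tolist(),'mid',q.mean(0)[:2].round(1),'w',round(np.linalg.norm(q[0]-q[1]),1))
"
```

```text
t 13.48 pos [518.3 148.4  89.8] rot [1.7995e+02 1.6000e-01 1.7664e+02] F [-0.4 -0.9 -0.9] grip -0.2
shift [ 509.  -178.6   88.2] turn [ 0.05  0.16 -0.06]
brass end 305 92 [444.8 143.3]
brass end 321 92 [445.3 152.6]
brass end 337 92 [445.9 161.9]
stock edge 255 97 [445.8 113.7]
stock edge 270 88 [441.3 123. ]
stock edge 385 141 [476.  189.8]
96 288 355 [[446.7, 132.9], [449.0, 172.6]] mid [447.9 152.7] w 39.8
108 289 355 [[453.5, 132.9], [455.8, 172.4]] mid [454.7 152.6] w 39.6
120 289 354 [[460.4, 132.3], [462.7, 171.6]] mid [461.6 151.9] w 39.4
132 289 354 [[467.4, 131.7], [469.8, 171.4]] mid [468.6 151.5] w 39.7
144 290 354 [[474.6, 131.7], [476.9, 171.1]] mid [475.8 151.4] w 39.5
156 290 354 [[481.9, 131.1], [484.3, 170.9]] mid [483.1 151. ] w 39.9
168 279 379 [[488.9, 123.6], [492.6, 186.1]] mid [490.8 154.9] w 62.6
180 291 353 [[497.0, 130.4], [499.3, 169.8]] mid [498.1 150.1] w 39.4
192 291 352 [[504.7, 129.8], [507.0, 168.9]] mid [505.8 149.3] w 39.1
204 291 360 [[512.6, 129.1], [515.2, 173.7]] mid [513.9 151.4] w 44.6
216 292 352 [[520.6, 129.1], [523.0, 168.3]] mid [521.8 148.7] w 39.3
228 292 352 [[528.8, 128.4], [531.2, 168.0]] mid [530.  148.2] w 39.7
```

Overhang ≈39 mm, blank yaw −3.1°, near end at (445.3,152.6). The grasp will be centred at x≈464, which leaves the pads about 9 mm clear of the block's front face.

>>> move_arm(series=[20,0,0,0,0,0,40,0,0,0,0,0,54,0,0,0,0,0,54,0,10,0,0,0,54,0,22,0,0,0,54,0,32,0,0,0,54,0,40,0,0,0,54,0,40,0,0,0], grip=65, force=30)

```text
t: 14.2
tool_pos: [462.0, 150.5, 45.9]
tcp_rot: [-179.9, -0.2, 176.6]
wrist_force: [0.2, -0.3, -0.2]
gripper_width: 64.8
```

```bash
python3 - <<'E'
from h import *
goto([464,151.6,8],176.86)
w=grab('wrist'); cv2.imwrite('pics/w7.png',w['p']);goto([464,151.6,8],176.86)
Q=xyz(w)
for u in list(range(250,300,6))+list(range(344,394,6)): 
    m=(Q[:300,u,2]>68); 
    r=np.where(m)[0]; print(u,r.min() if len(r) else None, Q[r.min()+2,u].round(1) if len(r) else '')
E
```

```text
t 14.2 pos [462.  150.5  45.9] rot [-179.93   -0.22  176.63] F [ 0.2 -0.3 -0.2] grip 64.8
shift [-2.1  1.2 37.9] turn [-0.07 -0.22 -0.23]
t 14.25 pos [462.5 150.8  46.8] rot [-1.7995e+02 -1.6000e-01  1.7664e+02] F [-0.2 -1.2  1.5] grip 65.3
shift [-1.6  0.9 38.8] turn [-0.05 -0.16 -0.22]
250 235 [482.4  98.5   2.8]
256 221 [473.5 103.   -0.8]
262 None 
268 None 
274 60 [ 3.678e+02  1.261e+02 -2.000e-01]
280 None 
286 204 [444.4 133.4  60.7]
292 51 [363.3 137.8  -0. ]
298 213 [449.2 139.2  61.8]
344 84 [384.6 169.3  -1.5]
350 None 
356 282 [489.5 167.3  62.5]
362 9 [ 3.422e+02  1.819e+02 -3.000e-01]
368 89 [388.6 184.6  -1.2]
374 228 [483.9 186.6  -1.3]
380 48 [364.4 192.9  -2.9]
386 57 [370.  196.4  -1.8]
392 None
```

View pics/w7.png

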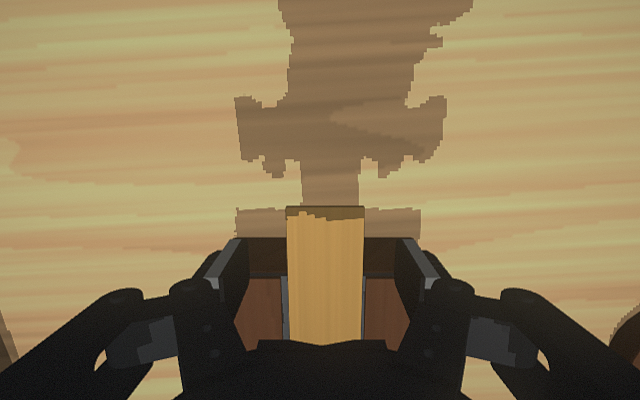

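The open fingers straddle the overhanging end. The blank spans columns 287–364 (end at row 206) and the pads' inner faces are at about columns 247 and 395. Next I check tip depth before lowering.

```bash
python3 - <<'E'
from h import *
w=grab('wrist'); Q=xyz(w); goto([464,151.6,8],176.86)
for u in (236,240,244,398,402,406): print(u,[(r,Q[r,u].round(0).tolist()) for r in range(236,262,4)])
E
```

```text
t 14.3 pos [463.1 151.1  47.5] rot [-1.7998e+02 -8.0000e-02  1.7664e+02] F [ 0.7  0.3 -0.2] grip 65.0
shift [-0.9  0.6 39.5] turn [-0.02 -0.08 -0.22]
236 [(236, [481.0, 89.0, 5.0]), (240, [449.0, 116.0, 94.0]), (244, [449.0, 117.0, 98.0]), (248, [450.0, 117.0, 101.0]), (252, [449.0, 118.0, 105.0]), (256, [450.0, 119.0, 108.0]), (260, [452.0, 119.0, 108.0])]
240 [(236, [482.0, 92.0, 3.0]), (240, [450.0, 117.0, 92.0]), (244, [450.0, 118.0, 97.0]), (248, [450.0, 119.0, 100.0]), (252, [451.0, 119.0, 102.0]), (256, [453.0, 119.0, 101.0]), (260, [454.0, 119.0, 102.0])]
244 [(236, [482.0, 95.0, 5.0]), (240, [450.0, 119.0, 93.0]), (244, [451.0, 119.0, 94.0]), (248, [453.0, 119.0, 94.0]), (252, [454.0, 119.0, 95.0]), (256, [456.0, 119.0, 95.0]), (260, [458.0, 118.0, 96.0])]
398 [(236, [488.0, 203.0, 4.0]), (240, [454.0, 184.0, 92.0]), (244, [455.0, 184.0, 93.0]), (248, [457.0, 183.0, 93.0]), (252, [459.0, 184.0, 92.0]), (256, [461.0, 184.0, 93.0]), (260, [462.0, 183.0, 94.0])]
402 [(236, [489.0, 206.0, 3.0]), (240, [453.0, 185.0, 93.0]), (244, [454.0, 184.0, 97.0]), (248, [454.0, 184.0, 100.0]), (252, [456.0, 184.0, 99.0]), (256, [457.0, 183.0, 100.0]), (260, [459.0, 183.0, 101.0])]
406 [(236, [489.0, 209.0, 4.0]), (240, [454.0, 187.0, 93.0]), (244, [453.0, 186.0, 98.0]), (248, [453.0, 185.0, 102.0]), (252, [453.0, 184.0, 106.0]), (256, [455.0, 184.0, 106.0]), (260, [456.0, 183.0, 107.0])]
```

>>> move_arm(series=[-1,0.6,6,0,0,0,-1,0.6,12,0,0,0,-1,0.6,18,0,0,0,-1,0.6,24,0,0,0,-1,0.6,30,0,0,0,-1,0.6,35,0,0,0,-1,0.6,38,0,0,0,-1,0.6,38,0,0,0])

```text
t: 14.97
tool_pos: [463.7, 151.5, 9.4]
tcp_rot: [-180.0, -0.1, 176.7]
wrist_force: [-0.9, -1.0, -0.2]
gripper_width: 65.1
```

>>> move_arm(series=[0,0,0,0,0,0,0,0,0,0,0,0])

```text
t: 15.13
tool_pos: [464.6, 151.9, 10.4]
tcp_rot: [180.0, 0.0, 176.7]
wrist_force: [-0.0, 0.1, -0.9]
gripper_width: 64.7
```

```bash
python3 - <<'E'
from h import *
w=grab('wrist'); Q=xyz(w); goto([464,151.6,9],176.86)
for u in (240,402): print(u,[(r,Q[r,u].round(0).tolist()) for r in range(232,256,4)])
E
```

```text
t 15.18 pos [464.7 151.9  10.5] rot [1.7999e+02 3.0000e-02 1.7665e+02] F [-0.2 -0.3 -0.2] grip 65.1
shift [ 0.6 -0.3  1.5] turn [ 0.01  0.03 -0.21]
240 [(232, [469.0, 103.0, -0.0]), (236, [472.0, 102.0, -1.0]), (240, [451.0, 118.0, 57.0]), (244, [451.0, 119.0, 61.0]), (248, [452.0, 120.0, 64.0]), (252, [453.0, 120.0, 65.0])]
402 [(232, [475.0, 200.0, -1.0]), (236, [478.0, 200.0, -2.0]), (240, [455.0, 186.0, 57.0]), (244, [455.0, 185.0, 62.0]), (248, [456.0, 185.0, 63.0]), (252, [458.0, 185.0, 64.0])]
```

>>> move_arm(series=[0,0,0,0,0,0,0,0,0,0,0,0,0,0,0,0,0,0,0,0,0,0,0,0,0,0,0,0,0,0,0,0,0,0,0,0,0,0,0,0,0,0,0,0,0,0,0,0], grip=38, force=40)

```text
t: 15.85
tool_pos: [464.6, 151.8, 10.5]
tcp_rot: [180.0, 0.0, 176.7]
wrist_force: [-0.7, -0.2, 5.8]
gripper_width: 38.7
```

>>> move_arm(series=[0,0,0,0,0,0,0,0,0,0,0,0,0,0,0,0,0,0], grip=30)

```text
t: 16.1
tool_pos: [464.6, 151.8, 10.4]
tcp_rot: [180.0, 0.0, 176.6]
wrist_force: [-0.4, -0.0, 4.9]
gripper_width: 38.6
```

>>> move_arm(series=[0,0,-0.4,0,0,0,0,0,-0.8,0,0,0,0,0,-1.5,0,0,0,0,0,-3,0,0,0,0,0,-5,0,0,0,0,0,-8,0,0,0,0,0,-12,0,0,0,0,0,-12,0,0,0])

```text
t: 16.77
tool_pos: [464.9, 152.0, 23.0]
tcp_rot: [180.0, 0.1, 176.6]
wrist_force: [0.0, 1.0, -1.1]
gripper_width: 38.1
```

```bash
python3 - <<'E'
from h import *
goto([464,151.6,60],176.86)
w=grab('wrist'); Q=xyz(w); H,S,V=cv2.split(cv2.cvtColor(w['p'],cv2.COLOR_BGR2HSV))
for u in (305,325,345): print([Q[r,u].round(1).tolist() for r in range(212,340,12)])
g=grab('scene'); cv2.imwrite('pics/s8.png',np.hstack([w['p'],cv2.resize(g['p'][90:190,330:430],(400,400),interpolation=2)])[:, 100:900])
E
```

```text
t 16.77 pos [464.9 152.   23. ] rot [1.7998e+02 5.0000e-02 1.7665e+02] F [ 0.   1.  -1.1] grip 38.1
shift [  0.8  -0.4 -37. ] turn [ 0.02  0.05 -0.21]
[[463.3, 141.5, -1.1], [444.9, 146.3, 72.7], [448.9, 146.1, 75.8], [454.4, 145.7, 75.1], [459.7, 145.3, 74.9], [465.5, 144.8, 74.1], [470.3, 144.6, 75.5], [476.3, 144.1, 74.9], [482.3, 143.7, 74.6], [488.3, 143.2, 74.4], [494.2, 142.8, 74.6]]
[[464.1, 154.1, -1.3], [445.3, 154.3, 73.0], [450.0, 154.1, 74.2], [454.8, 153.8, 75.2], [459.7, 153.5, 76.0], [465.9, 153.2, 74.4], [471.2, 152.9, 74.9], [476.2, 152.6, 75.9], [482.2, 152.2, 75.4], [488.0, 151.9, 75.6], [494.2, 151.6, 75.2]]
[[464.9, 166.7, -1.6], [445.8, 162.4, 73.1], [450.6, 162.1, 73.9], [454.8, 161.8, 76.3], [460.8, 161.7, 74.7], [466.3, 161.5, 74.5], [471.4, 161.2, 75.4], [477.5, 161.0, 74.7], [483.5, 160.8, 74.2], [489.3, 160.5, 74.4], [495.2, 160.3, 74.6]]
```

View pics/s8.png

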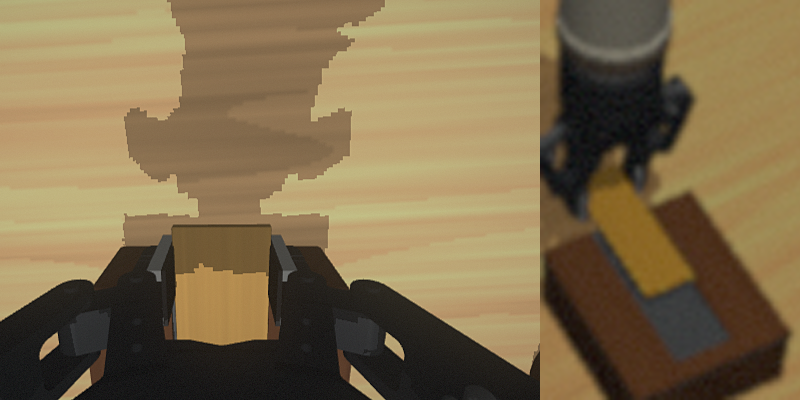

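The blank is held level (top z≈75 along its whole length) and clear of the stock. I'll lift it and move partway towards the former, to measure that with the wrist camera off to one side.

>>> move_arm(series=[0,0,-10,0,0,0,0,0,-25,0,0,0,0,0,-45,0,0,0,0,0,-65,0,0,0,0,-8,-85,0,0,0,-5,-20,-105,0,0,0,-15,-35,-120,0,0,0,-25,-52,-127,0,0,0])

```text
t: 17.53
tool_pos: [487.6, 99.0, 152.4]
tcp_rot: [179.9, 0.2, 176.8]
wrist_force: [1.8, -0.2, -1.8]
gripper_width: 39.2
```

>>> move_arm(series=[-6,-20,0,0,0,0,-12,-40,0,0,0,0,-16,-57,0,0,0,0,-18,-66,0,0,0,0,-18,-68,0,0,0,0,-18,-68,0,0,0,0,-18,-68,0,0,0,0,-18,-68,0,0,0,0])

```text
t: 18.2
tool_pos: [500.0, 31.1, 149.3]
tcp_rot: [180.0, -0.0, 176.8]
wrist_force: [-0.4, -0.9, -1.4]
gripper_width: 38.7
```

>>> move_arm(series=[0,0,0,0,0,0,0,0,0,0,0,0,0,0,0,0,0,0])

```text
t: 18.45
tool_pos: [500.2, 30.1, 149.2]
tcp_rot: [180.0, -0.0, 176.7]
wrist_force: [-0.3, 0.6, -0.6]
gripper_width: 38.5
```

```bash
python3 - <<'E'
from h import *
w=grab('wrist'); P=xyz(w); goto([537,-160,60],183.4); np.save('w9',w,allow_pickle=True)
Z=P[...,2]; m=((Z>46)&(Z<75)&(P[...,1]<-80)&(P[...,1]>-240)).astype(np.uint8)
cs=cv2.findContours(m,0,2)[0]; c=max(cs,key=cv2.contourArea); print(cv2.boundingRect(c),w['f'])
r=cv2.minAreaRect(P[m>0][:,:2].astype(np.float32)); 
V=cv2.cvtColor(w['p'],cv2.COLOR_BGR2GRAY); deck=(abs(Z-55)<4)&(V>90)&(m>0)
dk=P[deck]; print('deck z',np.median(dk[:,2]),len(dk))
st=(Z>64)&(m>0); s=P[st]; print('tall pts',len(s),np.median(s[:,2]))
# former axes by top-camera yaw
for yaw in (3.4,):
    a=np.radians(yaw); ex=np.array([np.cos(a),np.sin(a)]); ey=np.array([-ex[1],ex[0]]); o=np.array([616.9,-155.5])
    for nm,q in(('deck',dk),('tall',s)):
        X=(q[:,:2]-o)@ex; Y=(q[:,:2]-o)@ey
        print(nm,'X pct',np.percentile(X,[1,5,50,95,99]).round(1),'Y',np.percentile(Y,[1,5,50,95,99]).round(1))
        if nm=='tall': print(np.histogram(Y[(X<-10)&(X>-55)],bins=np.arange(-50,52,4)),np.histogram(X[abs(Y)<18],bins=np.arange(-30,30,3)))
E
```

```text
t 18.5 pos [500.2  29.9 149.2] rot [ 1.7999e+02 -1.0000e-02  1.7669e+02] F [ 0.6  0.3 -1. ] grip 38.5
shift [ -47.7 -187.5   89.2] turn [ 0.01 -0.01 -6.71]
(46, 228, 139, 109) 333.1147422274991
deck z 53.974938246988756 5513
tall pts 980 64.63639675360233
deck X pct [-82.1 -80.4 -54.7 -15.1  -4.5] Y [-54.9 -52.5  -4.2  49.5  53.7]
tall X pct [-74.2 -70.8 -45.5  -1.1  11.4] Y [-44.5 -38.8 -27.   34.8  37.9]
(array([  0,   0,   0,  41, 132, 156,  59,   0,   0,   0,   0,   0,   0,
         0,   0,   0,   0,   0,  20,  68,  74,  20,   0,   0,   0]), array([-50, -46, -42, -38, -34, -30, -26, -22, -18, -14, -10,  -6,  -2,
         2,   6,  10,  14,  18,  22,  26,  30,  34,  38,  42,  46,  50])) (array([0, 0, 0, 0, 0, 0, 0, 0, 0, 0, 0, 0, 0, 0, 0, 0, 0, 0, 0]), array([-30, -27, -24, -21, -18, -15, -12,  -9,  -6,  -3,   0,   3,   6,
         9,  12,  15,  18,  21,  24,  27]))
```

```bash
python3 - <<'E'
from h import *
w=np.load('w9.npy',allow_pickle=True).item(); P=xyz(w); Z=P[...,2]
V=cv2.cvtColor(w['p'],cv2.COLOR_BGR2GRAY)
a=np.radians(3.4); ex=np.array([np.cos(a),np.sin(a)]); ey=np.array([-ex[1],ex[0]]); o=np.array([616.9,-155.5])
m=((Z>46)&(Z<75)&(P[...,1]<-80)&(P[...,1]>-240))
v,u=np.mgrid[:400,:640]; D=ray(w,np.c_[u.ravel(),v.ravel()],55)[:,:2].reshape(400,640,2)
X=(D-o)@ex; Y=(D-o)@ey
def fit(f): 
    return np.round(f,4)
# front edge: top-most row of m per column
cols=[c for c in range(60,175) if m[:,c].any()]
pts=np.array([[c,np.where(m[:,c])[0].min()-.5] for c in cols]); q=ray(w,pts,55)[:,:2]
x=(q-o)@ex; y=(q-o)@ey; k=(abs(x+80)<6)&(abs(y)<52); p=np.polyfit(y[k],x[k],1); print('front edge X at y0',p[1],'slope deg',np.degrees(np.arctan(p[0])),'res',np.std(x[k]-np.polyval(p,y[k])),k.sum())
# dark fences at z65 top, inner edges on rows
dark=(V<80)&m
D=ray(w,np.c_[u.ravel(),v.ravel()],65)[:,:2].reshape(400,640,2); X=(D-o)@ex; Y=(D-o)@ey
for x0 in range(-58,-5,6):
    k=dark&(X>x0-3)&(X<x0+3)&(abs(Y)<45); yy=np.sort(Y[k]); L=yy[yy<0]; Rr=yy[yy>0]
    if len(L)>3 and len(Rr)>3: print(x0,'R fence',L[[0,-1]].round(1),'L fence',Rr[[0,-1]].round(1))
D=ray(w,np.c_[u.ravel(),v.ravel()],55)[:,:2].reshape(400,640,2); X=(D-o)@ex; Y=(D-o)@ey
for y0 in range(-20,22,8):
    k=(V<80)&m&(abs(Y-y0)<3)&(X>-40); 
    if k.any(): print('stop y',y0,'X min',np.percentile(X[k],[2,10]).round(1))
E
```

```text
front edge X at y0 -85.06407536678017 slope deg 0.02449285557594358 res 0.34554630634199285 104
-58 R fence [-35.2 -15.7] L fence [24.5 41.9]
-52 R fence [-35.2 -15.6] L fence [24.5 41.9]
-46 R fence [-28.3 -15.6] L fence [32.2 41.9]
-40 R fence [-35.1 -15.9] L fence [24.5 41.8]
-34 R fence [-35.2 -15.9] L fence [24.5 35.4]
stop y 12 X min [19.5 19.8]
stop y 20 X min [-37.3 -35.9]
```

The former frame holds up: the front edge slope matches yaw 3.4° and the fences sit symmetric to about 0.1 mm. I'll move above the loading pose with a 10 mm gap to the stop, at TCP (506.6,−162), yaw 183.4.

>>> move_arm(series=[-2,-20,0,0,0,-1,-4,-50,0,0,0,-2,-7,-85,0,0,0,-3,-11,-120,0,0,0,-4.5,-14,-150,0,0,0,-5.5,-17,-175,0,0,0,-6.5,-17.5,-188,0,0,0,-6.7,-17.5,-191.3,0,0,0,-6.7])

```text
t: 19.17
tool_pos: [506.1, -166.3, 149.2]
tcp_rot: [-179.9, -0.0, -176.9]
wrist_force: [-0.2, -0.0, -1.3]
gripper_width: 39.0
```

>>> move_arm(series=[0,0,10,0,0,0,0,0,25,0,0,0,0,0,45,0,0,0,0,0,65,0,0,0,0,0,85,0,0,0,0,0,97,0,0,0,0,0,103,0,0,0,0,0,105,0,0,0])

```text
t: 19.83
tool_pos: [505.9, -161.0, 43.0]
tcp_rot: [179.9, -0.1, -176.6]
wrist_force: [-0.0, -0.7, -2.1]
gripper_width: 38.7
```

>>> move_arm(series=[0,0,0,0,0,0,0,0,0,0,0,0,0,0,0,0,0,0])

```text
t: 20.08
tool_pos: [507.6, -162.7, 45.3]
tcp_rot: [-180.0, 0.1, -176.7]
wrist_force: [0.2, 0.2, -1.4]
gripper_width: 38.7
```

```bash
python3 - <<'E'
from h import *
goto([506.6,-162.05,20],183.4)
w=grab('wrist'); P=xyz(w); np.save('w10',w,allow_pickle=True); cv2.imwrite('pics/w10.png',w['p'])
print(P[240:340:15,321].round(1))
g=grab('top'); np.save('t10',g,allow_pickle=True);g=grab('scene'); np.save('s10',g,allow_pickle=True)
E
```

```text
t 20.08 pos [ 507.6 -162.7   45.3] rot [-1.7996e+02  1.1000e-01 -1.7665e+02] F [ 0.2  0.2 -1.4] grip 38.7
shift [ 1.   0.8 25.3] turn [-0.04  0.11 -0.05]
[[ 493.8 -163.9   97.9]
 [ 500.1 -163.5   98.4]
 [ 507.4 -163.1   97.1]
 [ 513.9 -162.7   97.7]
 [ 521.5 -162.3   96.9]
 [ 528.2 -161.9   97.7]
 [ 536.1 -161.4   97.2]]
```

```bash
python3 - <<'E'
from h import *
w=np.load('w10.npy',allow_pickle=True).item(); H,S,V=cv2.split(cv2.cvtColor(w['p'],cv2.COLOR_BGR2HSV)); P=xyz(w)
a=np.radians(3.4); ex=np.array([np.cos(a),np.sin(a)]); ey=np.array([-ex[1],ex[0]]); o=np.array([616.9,-155.5])
for r in range(230,340,12):
    c=np.where((H[r]>13)&(H[r]<25)&(S[r]>105)&(abs(P[r,:,2]-97.5)<5)&(abs(np.arange(640)-320)<70))[0]
    if len(c)>20:
        q=ray(w,[[c.min()-.5,r],[c.max()+.5,r]],98)[:,:2]; print(r,c.min(),c.max(),'X',((q-o)@ex).round(1),'Y',((q-o)@ey).round(1))
b=np.where((H[:,321]>13)&(H[:,321]<25)&(S[:,321]>105)&(abs(P[:,321,2]-97.5)<5))[0]; print('end row',b.min(),(ray(w,[[321,b.min()-.5]],98)[0,:2]-o)@ex)
# top view: brass beyond the gripper, plus fences
g=np.load('t10.npy',allow_pickle=True).item(); H,S,V=cv2.split(cv2.cvtColor(g['p'],cv2.COLOR_BGR2HSV)); P=xyz(g)
m=(abs(P[...,2]-97)<8)&(H>13)&(H<25)&(S>90)
k=m.copy(); k[:, :340]=0;k[:,430:]=0; print('top brass px',k.sum())
if k.sum()>15:
    vu=np.argwhere(k); q=ray(g,vu[:,::-1],98)[:,:2]; X=(q-o)@ex; Y=(q-o)@ey; print(np.percentile(X,[0,2,50,98,100]).round(1),np.percentile(Y,[0,2,50,98,100]).round(1))
    for x0 in np.arange(-60,0,8): 
        kk=abs(X-x0)<4
        if kk.sum()>4: print(x0,Y[kk].min().round(1),Y[kk].max().round(1))
E
```

```text
230 272 371 X [-127.7 -127.7] Y [-20.7  19. ]
242 272 370 X [-122.6 -122.6] Y [-20.9  18.8]
254 274 369 X [-117.4 -117.4] Y [-20.3  18.6]
266 274 369 X [-112.1 -112. ] Y [-20.5  18.8]
278 275 368 X [-106.6 -106.6] Y [-20.3  18.6]
290 275 367 X [-101.1 -101. ] Y [-20.5  18.3]
302 275 368 X [-95.4 -95.3] Y [-20.7  19. ]
314 276 368 X [-89.6 -89.5] Y [-20.5  19.2]
326 277 367 X [-83.7 -83.6] Y [-20.3  18.9]
338 277 367 X [-77.6 -77.6] Y [-20.5  19.1]
end row 224 -130.4505157410685
top brass px 438
[-90.7 -83.5 -41.   -9.2  -7.3] [-19.8 -18.6   2.9  19.3  20.1]
-60 -18.5 18.9
-52 -19.3 19.9
-44 -17.7 19.6
-36 -18.7 18.9
-28 -19.5 20.1
-20 -19.8 19.6
-12 -18.7 18.8
```

The blank is parallel and centred within 1 mm in both views, with a gap to the stop of about 10 mm. I'll lower it: quickly to about 5 mm above the deck, then slowly.

>>> move_arm(series=[0,0.5,5,0,0,0,0,0.5,11,0,0,0,0,0.5,17,0,0,0,0,0.5,23,0,0,0,0,0.5,28,0,0,0,0,0.5,31.5,0,0,0,0,0.5,33,0,0,0,0,0.5,33.5,0,0,0])

```text
t: 20.9
tool_pos: [506.2, -161.9, 10.2]
tcp_rot: [180.0, -0.1, -176.7]
wrist_force: [-0.8, -0.9, -1.1]
gripper_width: 38.8
```

>>> move_arm(series=[0,0,0,0,0,0,0,0,0.3,0,0,0,0,0,0.6,0,0,0,0,0,0.9,0,0,0,0,0,0.9,0,0,0])

```text
t: 21.32
tool_pos: [506.7, -162.1, 10.0]
tcp_rot: [-180.0, 0.0, -176.7]
wrist_force: [0.0, 0.2, -1.5]
gripper_width: 38.9
```

>>> move_arm(series=[0,0,0.3,0,0,0,0,0,0.6,0,0,0,0,0,0.9,0,0,0,0,0,1.2,0,0,0,0,0,1.5,0,0,0,0,0,1.5,0,0,0])

```text
t: 21.82
tool_pos: [506.4, -162.0, 8.3]
tcp_rot: [180.0, -0.0, -176.6]
wrist_force: [-0.0, -0.7, -2.1]
gripper_width: 38.9
```

>>> move_arm(series=[0,0,0.3,0,0,0,0,0,0.6,0,0,0,0,0,0.9,0,0,0,0,0,0.9,0,0,0])

```text
t: 22.15
tool_pos: [506.5, -162.1, 7.4]
tcp_rot: [180.0, -0.0, -176.7]
wrist_force: [-1.0, 0.6, -1.4]
gripper_width: 38.4
```

>>> move_arm(series=[0,0,0.3,0,0,0,0,0,0.5,0,0,0,0,0,0.5,0,0,0])

```text
t: 22.4
tool_pos: [506.5, -162.0, 6.9]
tcp_rot: [180.0, -0.0, -176.7]
wrist_force: [1.1, -0.0, -1.4]
gripper_width: 38.5
```

>>> move_arm(series=[0,0,0.3,0,0,0,0,0,0.5,0,0,0,0,0,0.5,0,0,0])

```text
t: 22.65
tool_pos: [506.6, -162.1, 6.4]
tcp_rot: [180.0, 0.0, -176.7]
wrist_force: [0.2, -0.4, -2.6]
gripper_width: 38.7
```

>>> move_arm(series=[0,0,0.25,0,0,0,0,0,0.4,0,0,0,0,0,0.4,0,0,0])

```text
t: 22.9
tool_pos: [506.6, -162.1, 6.1]
tcp_rot: [-180.0, 0.0, -176.7]
wrist_force: [-0.3, 0.3, -1.1]
gripper_width: 38.4
```

>>> move_arm(series=[0,0,0.25,0,0,0,0,0,0.4,0,0,0,0,0,0.4,0,0,0])

```text
t: 23.15
tool_pos: [506.6, -162.1, 5.8]
tcp_rot: [-180.0, 0.0, -176.7]
wrist_force: [-0.3, -0.3, 0.5]
gripper_width: 38.3
```

>>> move_arm(series=[0,0,0.25,0,0,0,0,0,0.4,0,0,0,0,0,0.4,0,0,0])

```text
t: 23.4
tool_pos: [506.6, -162.1, 5.5]
tcp_rot: [-180.0, 0.0, -176.6]
wrist_force: [-2.0, 0.3, 3.0]
gripper_width: 38.7
```

The blank touched the deck at TCP z≈5.8. I'll ease off slightly and slide it in, along tool −x.

>>> move_arm(series=[0,0,-0.2,0,0,0,-0.7,0,-0.2,0,0,0,-1.5,0,-0.2,0,0,0,-2.5,0,-0.2,0,0,0,-3.5,0,-0.2,0,0,0,-4.5,0,-0.2,0,0,0,-5,0,-0.2,0,0,0,-5,0,-0.2,0,0,0])

```text
t: 24.07
tool_pos: [511.8, -161.8, 5.5]
tcp_rot: [-180.0, 0.0, -176.7]
wrist_force: [-2.1, 0.5, 3.3]
gripper_width: 38.7
```

>>> move_arm(series=[-0.3,0,0,0,0,0,-0.6,0,0,0,0,0,-0.9,0,0,0,0,0,-0.9,0,0,0,0,0])

```text
t: 24.4
tool_pos: [512.4, -161.7, 5.5]
tcp_rot: [-180.0, -0.0, -176.7]
wrist_force: [-2.0, -1.0, 4.1]
gripper_width: 38.6
```

>>> move_arm(series=[-0.3,0,0,0,0,0,-0.6,0,0,0,0,0,-0.9,0,0,0,0,0,-0.9,0,0,0,0,0])

```text
t: 24.73
tool_pos: [513.4, -161.6, 5.5]
tcp_rot: [180.0, 0.0, -176.6]
wrist_force: [-0.9, -0.0, 4.0]
gripper_width: 38.8
```

>>> move_arm(series=[-0.3,0,0,0,0,0,-0.6,0,0,0,0,0,-0.8,0,0,0,0,0,-0.8,0,0,0,0,0])

```text
t: 25.07
tool_pos: [514.2, -161.6, 5.5]
tcp_rot: [180.0, 0.0, -176.6]
wrist_force: [-2.7, -0.5, 5.1]
gripper_width: 39.0
```

>>> move_arm(series=[-0.3,0,0,0,0,0,-0.6,0,0,0,0,0,-0.8,0,0,0,0,0,-0.8,0,0,0,0,0])

```text
t: 25.4
tool_pos: [514.4, -161.6, 5.4]
tcp_rot: [180.0, -0.1, -176.7]
wrist_force: [-3.4, -0.5, 6.7]
gripper_width: 38.5
```

>>> move_arm(series=[-0.3,0,0,0,0,0,-0.6,0,0,0,0,0,-0.6,0,0,0,0,0])

```text
t: 25.65
tool_pos: [514.4, -161.6, 5.4]
tcp_rot: [180.0, -0.1, -176.7]
wrist_force: [-6.3, -0.2, 8.3]
gripper_width: 39.2
```

The advance stopped at TCP x 514.4 with the axial force rising to about 6 N. The computed far end is about 2 mm short of my estimated stop, consistent with the front edge also reading about 2 mm early, so I take it as home. Releasing.

>>> move_arm(series=[0.3,0,-0.3,0,0,0,0.3,0,-0.3,0,0,0,0.3,0,-0.3,0,0,0,0.3,0,-0.3,0,0,0,0.3,0,-0.3,0,0,0,0.3,0,-0.3,0,0,0], grip=60)

```text
t: 26.15
tool_pos: [515.3, -161.5, 5.7]
tcp_rot: [180.0, 0.0, -176.6]
wrist_force: [-0.1, -1.2, -0.1]
gripper_width: 60.2
```

>>> move_arm(series=[10,0,0,0,0,0,30,0,0,0,0,0,50,0,0,0,0,0,65,0,0,0,0,0,75,0,0,0,0,0,80,0,0,0,0,0,80,0,0,0,0,0,80,0,0,0,0,0])

```text
t: 26.82
tool_pos: [436.2, -166.3, 6.1]
tcp_rot: [-180.0, 0.1, -176.7]
wrist_force: [-0.0, -0.2, 0.3]
gripper_width: 60.1
```

```bash
python3 - <<'E'
from h import *
goto([0,0,0],183.4)
g=grab('top'); np.save('t11',g,allow_pickle=True); P=xyz(g); H,S,V=cv2.split(cv2.cvtColor(g['p'],cv2.COLOR_BGR2HSV))
a=np.radians(3.4); ex=np.array([np.cos(a),np.sin(a)]); ey=np.array([-ex[1],ex[0]]); o=np.array([616.9,-155.5])
m=((H>13)&(H<25)&(S>90)&(P[...,2]>50)&(P[...,2]<70)); m[:,:345]=0; m[:,430:]=0; m[:170]=0; m[270:]=0
c=max(cv2.findContours(m.astype(np.uint8),0,2)[0],key=cv2.contourArea); q=ray(g,c[:,0],59)[:,:2]
print(cv2.minAreaRect(q.astype(np.float32)),np.median(P[m][:,2])); X=(q-o)@ex;Y=(q-o)@ey; print(X.min(),X.max(),Y.min(),Y.max())
s=grab('scene'); w=grab('wrist'); np.save('w11',w,allow_pickle=True)
A=cv2.resize(g['p'][170:270,340:440],(400,400),interpolation=2); B=cv2.resize(s['p'][170:260,230:320],(400,400),interpolation=2)
cv2.imwrite('pics/final.png',np.hstack([A,B]))
E
```

```text
t 26.82 pos [ 436.2 -166.3    6.1] rot [-1.7998e+02  7.0000e-02 -1.7666e+02] F [-0.  -0.2  0.3] grip 60.1
shift [425.7 191.5   5.5] turn [-0.02  0.07 -0.06]
((556.7470703125, -158.1327362060547), (119.4613265991211, 40.51166915893555), 4.202795028686523) 59.15704302830824
-119.8401703158118 -0.6227518597655041 -19.800167485853695 21.140280867834818
```

View pics/final.png

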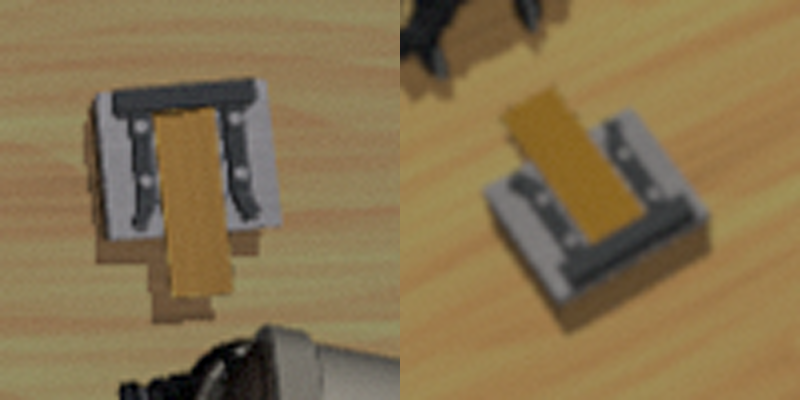

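The last view shows the blank flat between the fences with its far end at the stop: top crop (185,108), scene crop (600,240). I'll confirm with a light push on its near end with shut fingers.

>>> move_arm(series=[0,0,-3,0,0,0,0,0,-8,0,0,0,0,0,-8,0,0,0,-8,0,-8,0,0,0,-20,0,-8,0,0,0,-32,0,-8,0,0,0,-40,0,-8,0,0,0,-40,0,-8,0,0,0], grip=0)

```text
t: 27.63
tool_pos: [478.1, -163.5, 14.1]
tcp_rot: [-180.0, 0.1, -176.6]
wrist_force: [-0.2, 0.7, 0.5]
gripper_width: 0.2
```

>>> move_arm(series=[0,0,0,0,0,0,-0.4,0,0,0,0,0,-0.8,0,0,0,0,0,-1.2,0,0,0,0,0,-1.6,0,0,0,0,0,-2.0,0,0,0,0,0,-2.4,0,0,0,0,0,-2.8,0,0,0,0,0])

```text
t: 28.3
tool_pos: [478.1, -163.8, 13.8]
tcp_rot: [180.0, 0.0, -176.7]
wrist_force: [-0.2, -0.0, 0.5]
gripper_width: 0.1
```

>>> move_arm(series=[-0.4,0,0,0,0,0,-0.8,0,0,0,0,0,-1.2,0,0,0,0,0,-1.6,0,0,0,0,0,-2,0,0,0,0,0,-2,0,0,0,0,0])

```text
t: 28.8
tool_pos: [480.2, -163.6, 13.8]
tcp_rot: [180.0, 0.0, -176.6]
wrist_force: [0.1, 0.1, 0.7]
gripper_width: -0.1
```

```bash
python3 - <<'E'
from h import *
goto([0,0,0],183.4); w=grab('wrist'); P=xyz(w); H,S,V=cv2.split(cv2.cvtColor(w['p'],cv2.COLOR_BGR2HSV))
print([(r,P[r,321].round(0).tolist()) for r in range(226,250,4)])
g=grab('top'); P=xyz(g); H,S,V=cv2.split(cv2.cvtColor(g['p'],cv2.COLOR_BGR2HSV))
m=((H>13)&(H<25)&(S>90)&(P[...,2]>50)&(P[...,2]<70)); m[:,:345]=0; m[:,430:]=0; m[:170]=0; m[270:]=0
q=ray(g,np.argwhere(m)[:,::-1],59)[:,:2]; print(cv2.minAreaRect(q.astype(np.float32)))
E
```

```text
t 28.8 pos [ 480.2 -163.6   13.8] rot [ 1.8000e+02  1.0000e-02 -1.7665e+02] F [0.1 0.1 0.7] grip -0.1
shift [469.8 191.4  13.7] turn [ 0.    0.01 -0.05]
[(226, [485.0, -164.0, -1.0]), (230, [488.0, -164.0, -1.0]), (234, [469.0, -165.0, 53.0]), (238, [469.0, -165.0, 59.0]), (242, [469.0, -165.0, 63.0]), (246, [469.0, -165.0, 66.0])]
((575.1571044921875, -173.7825927734375), (135.9080047607422, 96.0893325805664), 14.07104778289795)
```

>>> move_arm(series=[-0.4,0,0,0,0,0,-0.8,0,0,0,0,0,-1.2,0,0,0,0,0,-1.6,0,0,0,0,0,-2,0,0,0,0,0,-2,0,0,0,0,0])

```text
t: 29.4
tool_pos: [482.2, -163.5, 13.8]
tcp_rot: [180.0, 0.0, -176.7]
wrist_force: [-0.8, -0.2, 0.4]
gripper_width: 0.4
```

>>> move_arm(series=[-0.3,0,0,0,0,0,-0.6,0,0,0,0,0,-0.9,0,0,0,0,0,-0.9,0,0,0,0,0])

```text
t: 29.73
tool_pos: [483.1, -163.4, 13.8]
tcp_rot: [-180.0, 0.0, -176.6]
wrist_force: [-0.7, -0.1, 0.1]
gripper_width: 0.1
```

>>> move_arm(series=[-0.3,0,0,0,0,0,-0.6,0,0,0,0,0,-0.9,0,0,0,0,0,-0.9,0,0,0,0,0])

```text
t: 30.07
tool_pos: [484.0, -163.3, 13.8]
tcp_rot: [180.0, 0.0, -176.6]
wrist_force: [0.4, -0.2, -0.0]
gripper_width: 0.0
```

>>> move_arm(series=[-0.3,0,0,0,0,0,-0.6,0,0,0,0,0,-0.8,0,0,0,0,0,-0.8,0,0,0,0,0])

```text
t: 30.4
tool_pos: [484.4, -163.3, 13.7]
tcp_rot: [180.0, -0.0, -176.7]
wrist_force: [-0.8, -0.1, 0.0]
gripper_width: -0.0
```

>>> move_arm(series=[-0.3,0,0,0,0,0,-0.5,0,0,0,0,0,-0.5,0,0,0,0,0])

```text
t: 30.65
tool_pos: [484.4, -163.3, 13.6]
tcp_rot: [180.0, -0.1, -176.7]
wrist_force: [-2.8, 0.6, 1.5]
gripper_width: -0.1
```

>>> move_arm(series=[-0.3,0,0,0,0,0,-0.5,0,0,0,0,0,-0.5,0,0,0,0,0])

```text
t: 30.9
tool_pos: [484.5, -163.2, 13.5]
tcp_rot: [180.0, -0.1, -176.7]
wrist_force: [-4.9, 0.3, 3.0]
gripper_width: -0.0
```

The blank won't move under a 5 N push, far above its roughly 0.5 N friction, so it is against the stop. Backing off clear of it.

>>> move_arm(series=[2,0,0,0,0,0,8,0,0,0,0,0,20,0,0,0,0,0,35,0,0,0,0,0,45,0,-10,0,0,0,45,0,-30,0,0,0,45,0,-50,0,0,0,45,0,-60,0,0,0])

```text
t: 31.57
tool_pos: [442.5, -166.4, 76.0]
tcp_rot: [-179.9, 0.2, -176.7]
wrist_force: [0.4, -0.7, 0.3]
gripper_width: 0.1
```

>>> move_arm(series=[0,0,0,0,0,0,0,0,0,0,0,0,0,0,0,0,0,0,0,0,0,0,0,0])

```text
t: 31.9
tool_pos: [440.0, -165.6, 72.7]
tcp_rot: [180.0, -0.1, -176.6]
wrist_force: [-0.1, -0.1, 0.4]
gripper_width: -0.1
```

```bash
python3 - <<'E'
from h import *
g=grab('top'); P=xyz(g); H,S,V=cv2.split(cv2.cvtColor(g['p'],cv2.COLOR_BGR2HSV))
m=((H>13)&(H<25)&(S>90)&(P[...,2]>50)&(P[...,2]<70)); m[:,:345]=0; m[:,430:]=0; m[:170]=0; m[250:]=0
c=max(cv2.findContours(m.astype(np.uint8),0,2)[0],key=cv2.contourArea)
q=ray(g,c[:,0],59)[:,:2]; print(cv2.minAreaRect(q.astype(np.float32)))
p=P[m]; p=p[(p[:,0]<620)]; A=np.c_[p[:,:2],np.ones(len(p))]; print('tilt coeff',np.linalg.lstsq(A,p[:,2],rcond=None)[0])
goto([0,0,0],183.4); print(robot.job_done())
E
```

```text
((556.7520141601562, -158.3533477783203), (119.37694549560547, 40.35177230834961), 3.9162814617156982)
tilt coeff [-6.31146118e-05  5.15382310e-04  5.89903463e+01]
t 31.95 pos [ 440.  -165.5   72.7] rot [ 1.7995e+02 -1.0000e-01 -1.7665e+02] F [-1.2 -0.   0.3] grip 0.1
shift [429.4 190.9  73.6] turn [ 0.05 -0.1  -0.05]
the job is handed in; nothing more can be done
None
```

The blank is in the forming block, flat between the fences and against the end stop. The job was handed in at about 32 s of the 72 s allowed; the system gives no verdict.

**What I did**
- I pressed the blank at about 4–7 N and slid it to an overhang of roughly 39 mm.
- I gripped it by its long sides at the overhanging end, lifted it level, and set it down on the forming block about 10 mm short of the stop.
- I slid it in until it stopped, at about 6 N, and let go. I then tested it with a light push of the shut fingers on its near end.

**Last checks**
- **At the stop:** the blank did not move under that 5 N push.
- **Position:** the top view puts it about 0.7 mm off the centre line, about 0.5° off the forming block's direction, and flat with its top at z≈59 mm.
- **Gap:** the cameras put the far end within about 1 mm of the stop, but that estimate is only good to about 2 mm. The push is the stronger evidence.
- **Forces:** readings at the wrist never exceeded about 10 N.
- **Bystanders:** I never went near the mandrel, the mallet or the bowl, but I did not re-measure them afterwards.

**What disagreed**
- With the gripper shut, the fingertips sat about 35 mm above the reported TCP (cameras said 38–40 mm). I used the camera views and the felt contact instead.
- The gripper read about 38.7 mm when closed on the 40 mm blank.

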